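Set up a plaque for raking-light inspection

TASK

Lay the rectangular metal plaque on the narrow sloped rest, face up, its long side running up the slope and its lower end against the ledge, and let go of it. Then raise the lid of the inspection lamp by its loop handle to 45 degrees from shut, so that its light rakes across the plaque, and finish while still holding the lid there: it falls shut if let go. Leave everything else on the bench where it is.

Things in the scene. Friction and masses are not known exactly. Their poses are not given: they have to be found in the camera images.
- plaque: rectangular plain metal plaque, 90 (x) x 46 (y) x 12 mm (z), 0.11 to 0.23 kg, lying face up on the table, the only rectangular metal plate lying loose. Origin at the centre of its underside, z out of its face, x along its length. The two ends are equivalent.
- rest: fixed narrow sloped rest (small easel): a black board 104 mm long and only 32 mm wide (so the plaque overhangs 7 mm each side), on a post on a steel foot 120 (x) x 70 (y) x 8 mm. The board slopes at 25 degrees, rising towards +x of this frame; it faces -x and up (towards the lamp). At its lower (-x) end a ledge 32 mm wide stands 10 mm above the board's surface, square to it. Origin at the centre of the foot's underside on the table, z vertical.
- rest_seat (a point): point on the board's upper surface, 70 mm above the table and straight above the rest's origin, 45 mm up the slope from the ledge's face: the centre of the plaque's underside comes here when it is seated. Use the axes of rest.
- lamp: fixed inspection lamp: an open grey box 160 (x) x 200 (y) x 58 mm (z) covered by the hinged lid, whose hinge runs along y at its +x top edge and whose loop handle projects from its -x side. Origin at the centre of its underside, z vertical.
- lid (a joint): angle of the lamp's lid: 0 shut (level), grows as it opens upward, stop at 1.35 rad; 45 degrees = 0.785. It has no catch or stay and falls shut from any angle. Lid 0.40 kg, 200 mm wide, 10 mm thick; its free edge lies 160 mm from the hinge.
- lid_hinge (a point): middle of the hinge line, 58.5 mm above the table; the hinge line runs along the lamp's y axis.
- lid_handle (a point): middle of the loop handle's bar: a round steel bar of 10 mm diameter and 110 mm length, parallel to the hinge, 220 mm from it and 60 mm beyond the lid's free edge, with open space between bar and lid and below the bar (63.5 mm above the table when shut). It is joined to the lid by an arm at each end, so it can be pinched from above across its diameter; it swings round the hinge with the lid and may turn between the fingers.
- medal_a: bystander, loose, not to be disturbed: small round medal lying flat, 48 mm diameter, 6 mm thick. Origin at the centre of its underside.
- medal_b: bystander, loose, not to be disturbed: larger round medal lying flat, 60 mm diameter, 8 mm thick. Origin at the centre of its underside.
- pen: bystander, loose, not to be disturbed: black pen lying along its x, 140 mm long, 10 mm thick. Origin at the centre of its underside.
- tumbler: bystander, loose, not to be disturbed: black drinking tumbler, 82 mm diameter, 175 mm tall, upright. Origin at the centre of its underside.
- cup: bystander, loose, not to be disturbed: small clear open cup, 68 mm diameter, 45 mm tall, upright. Origin at the centre of its underside.
- wipes: bystander, loose, not to be disturbed: closed cardboard box, 110 x 70 x 35 mm. Origin at the centre of its underside.
Mind the look-alikes: they are no part of the job. Leave any purple look-alike of the rest alone.

How it is judged:
On the way, in this order (a step that is already met when the one before it is completed fails the run):
1. the plaque lies seated on the sloped rest, released (distance between plaque and rest_seat below 0.01 m and angle between the y axis of plaque and the y axis of rest, either way round below 0.15 rad and angle between plaque's own z axis and vertical between 0.33 and 0.54 rad and contact force between plaque and rest above 0.2 N and contact force between plaque and the fingers below 0.05 N and linear speed of plaque below 0.02 m/s), for 0.3 s.
2. the lid is held at 45 degrees by the fingers (value of joint lid between 0.685 and 0.885 rad and contact force between lid and the fingers above 0.3 N and contact force between lid and medal_a below 0.05 N and contact force between lid and medal_b below 0.05 N and contact force between lid and pen below 0.05 N and contact force between lid and tumbler below 0.05 N and contact force between lid and cup below 0.05 N and contact force between lid and wipes below 0.05 N and contact force between lid and plaque below 0.05 N), for 0.3 s.
At the end, for the whole second after the job is handed in: The plaque rests released on the sloped rest, face up, its underside centre within 10 mm of rest_seat, within 0.15 rad of square to the rest, tilted 25 (+-6) degrees; the lid stands still at 45 (+-5.7) degrees, held by the fingers (over 0.3 N), with no loose thing propping it (all of step 1 and all of step 2 and velocity of joint lid between -0.1 and 0.1 rad/s); the arm keeps its last pose, push and grip.
It fails at once if another loose thing on the bench is pushed more than 30 mm (distance of any of medal_a, medal_b, pen, tumbler, cup, wipes from where it was at the start of the episode above 0.03 m).
It also fails if it takes over 53 s, if anything falls off the work surface, if the arm or the gripper's body presses on something with over 40 N, if the wrist force passes 120 N, or if a joint passes its speed limit or range.

ROBOT

A 6-joint arm with a two-finger parallel gripper is mounted at the origin on the work surface. World frame = base frame: x ahead of the robot, y to its left, z up, the work surface at z = 0. Lengths are in m, angles in rad, forces in N, time in s.
With the tool pointing down it reaches from about 0.425 to 0.95 m from the base axis. Payload 3.5 kg.
Tool frame: the origin (TCP) lies midway between the tips of the shut fingers; the grasp point (between the pads) lies 19 mm behind it; z points along the fingers, y is the line along which they close (so a half turn about z gives the same grasp; the last joint's range is limited). The gripper opens to 85 mm and grips with 20 to 120 N. Pads are 22 mm wide; open, the fingers measure 114 mm over their backs; the gripper's body (76 mm by 85 mm) begins 54 mm behind the grasp point. The pads swing forward as they close: fully open they stand 13 mm farther back than shut.
Start: joints at [-1.381, 0.286, 1.577, -0, 1.279, -0.15], TCP at [0.225, -0.636, 0.231] pointing down, gripper open.
Joint ranges: [-2.77, 2.77], [-0.9, 2.22], [0.21, 2.48], [-1.53, 4.67], [0.24, 2.81], [-2.84, 2.84]. Speed limits (rad/s): [2.79, 2.79, 3.14, 3.14, 3.14, 3.14].

INTERFACE

Orientations are given as a unit quaternion [x, y, z, w].
In Python, from plant import ctrl, cams, order gives the robot as it stands.
- The arm moves only by the tool move_arm, never from a script. Its argument "plan" is one flat list of numbers, 7 for each row, row after row: the shift along the world's x, y, z in mm, then the turn, a rotation vector about the world's x, y, z in degrees, then the finger opening in mm, from 0 to 85.4. A call has 1 to 12 rows; each row shifts and turns the commanded pose from where the row before left it; what a row does not reach is not made up. A row lasts 1/10 s, in which the tool goes at most 50 mm and 8.59 degrees, less where a joint would pass 70% of its speed; a pose out of reach is approached as far as the arm can. A call is refused whole if a number of a shift passes 50 or a number of a turn 8.59, either way. A call with a gripper value outside its range is refused whole. The fingers move at their own pace and stop on an object; "newtons" is the grip in N (left out, the last holds). Time passes only in rows, so rows that do not move let the fingers close. It gives the time, the measured TCP pose, the force, the opening and the grip force at its end, in the units of the state.
- ctrl.get_state(): the state, without advancing time (a new reading comes with each control period).
- cams.read_camera(name): name is "scene" or "top" or "wrist"; returns a dict with "color" (384x512x3 uint8, red, green, blue), "fov_y" (degrees; the focal length in pixels is half the picture's height over the tangent of half this angle, whatever the lens; pixels are square), "cx", "cy" (the principal point, pixels), "origin" and "orientation" of the camera in the world; the wrist camera has in their place "T_tool_cam" (4x4, takes a point from camera to tool coordinates, whose origin is the TCP and whose axes are the flange's). Camera axes: x right, y up, looking along -z (the intrinsics and any distortion apply to the point x, -y, -z); pixel columns grow to the right and rows downward; lengths in m; the calibration is good to about 2 mm. A picture is of the moment at which its call begins: read the wrist's pose just before it. There is no depth.
- order.sign_off(): hands the job in; it is judged then, once.
The state is a dict: "time": time; "qpos": joint angles; "dq": joint speeds; "joint_efforts": joint torques, N m; "eef_pos": TCP position; "tcp_rot": TCP orientation; "contact_force": force on the tool from outside, world axes, zero at the start; "wrist_torque": the same for the moment, N m; "opening": opening from 0.0 (shut) to 1.0 (fully open); "finger_force": force on a finger pad.
Only numpy, scipy, OpenCV 4.12 (cv2) and the standard library are available. Lean on these libraries where they do the work, as an engineer would, in place of code of your own. Each camera call takes 0.05 s, during which the arm holds its last target. There are 200 camera calls.

## Working session

There is one attempt and no reset: what is moved stays moved. The work goes in short steps, Python scripts to look and compute and a tool call to move; the robot and the scene stay as the last step left them, time stands still between calls to the robot, and variables do not carry over. Pictures are saved under pics/ and viewed, at most 10 in all, crops included, and the job is handed in when it is done.

Besides the shell and the picture viewer there is one more tool, called as name(argument=value, ...) on one line, values as JSON. move_arm: Moves the arm, as the interface text tells. Its arguments: {"type":"object","properties":{"plan":{"type":"array","items":{"type":"number"}},"newtons":{"type":"number"}},"required":["plan"]}

```bash
mkdir -p pics; ls
python3 - <<'E'
from plant import ctrl,cams,order
import cv2,numpy as np,pickle
d={}
for n in("scene","top"):
    c=cams.read_camera(n);d[n]=c
    print(n,{k:v for k,v in c.items() if k!='color'})
    cv2.imwrite(f'pics/{n}0.png',cv2.resize(c['color'][:,:,::-1],(800,600),interpolation=cv2.INTER_CUBIC))
pickle.dump(d,open('c0.pkl','wb'))
print(ctrl.get_state())
E
```

```text
pics
scene {'fov_y': 52.571159869555906, 'cx': 257.5833120046236, 'cy': 190.55670457877798, 'origin': array([ 1.13794866, -0.71807919,  0.8071638 ]), 'orientation': array([0.40484633, 0.16149803, 0.334429  , 0.83556872])}
top {'fov_y': 55.83400217498495, 'cx': 254.5377081540985, 'cy': 192.63429397329884, 'origin': array([0.39068539, 0.00273623, 1.03832098]), 'orientation': array([ 0.01314983, -0.03440406, -0.69952824,  0.71365516])}
{'time': 0.1, 'qpos': array([-1.38096681e+00,  2.87121144e-01,  1.57803031e+00, -1.89295080e-05,
        1.27857170e+00, -1.50007488e-01]), 'dq': array([ 0.00086337, -0.00200624, -0.00248739, -0.00011511, -0.00232558,
       -0.00115381]), 'joint_efforts': array([ 6.10283914e-04, -4.07296836e+01, -2.93699080e+01, -1.51623717e-04,
        3.42122286e-03,  3.47793666e-06]), 'eef_pos': array([ 0.22490686, -0.63580637,  0.23005626]), 'tcp_rot': array([ 9.85597529e-01,  1.69104629e-01, -3.02676806e-05, -1.06486238e-03]), 'contact_force': array([0.05964846, 0.26109072, 0.42251307]), 'wrist_torque': array([ 0.02922079, -0.04615418, -0.00519355]), 'finger_force': 0.0, 'opening': 0.9998815935813261}
```

View pics/top0.png

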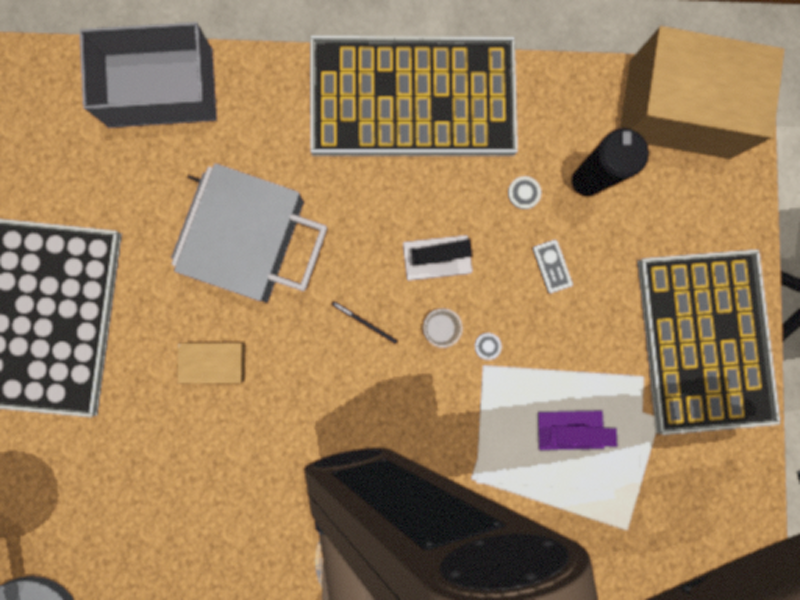

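View pics/scene0.png

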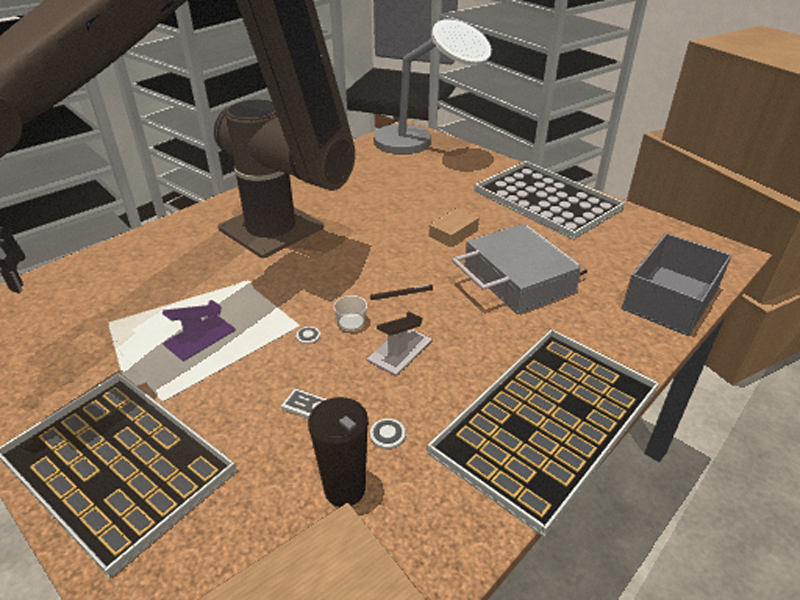

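The top view (800x600) shows these things:
- Plaque candidates: the loose rectangular plate at (552,266), the framed plates in the trays at (415,95) and (705,340) (not loose), and the round medals at (525,192) and (488,346). I choose (552,266).
- Rest: the black board on a steel foot at (437,257). The purple one at (577,430) is a look-alike.
- Lamp at (240,230), with its handle bar at (314,257).

Next I measure these and check the choice in a close crop.

```bash
cat > h.py <<'E'
import numpy as np,cv2
from scipy.spatial.transform import Rotation as R
def cast(c,uv,z,o=None,rot=None):
    uv=np.atleast_2d(uv).astype(float);H=c['color'].shape[0]
    f=H/2/np.tan(np.radians(c['fov_y'])/2)
    d=np.c_[(uv[:,0]-c['cx'])/f,-(uv[:,1]-c['cy'])/f,-np.ones(len(uv))]
    if o is None:o=c['origin'];rot=R.from_quat(c['orientation']).as_matrix()
    d=d@rot.T
    return o+d*((z-o[2])/d[:,2])[:,None]
def rect(c,mask,z,o=None,rot=None):
    ct=max(cv2.findContours(mask.astype(np.uint8),cv2.RETR_EXTERNAL,cv2.CHAIN_APPROX_NONE)[0],key=cv2.contourArea)[:,0]
    p=cast(c,ct,z,o,rot)[:,:2]*1000
    r=cv2.minAreaRect(p.astype(np.float32));b=cv2.boxPoints(r)
    e=[b[1]-b[0],b[2]-b[1]];L=max(e,key=np.linalg.norm)
    return np.mean(b,0),sorted(map(np.linalg.norm,e)),np.degrees(np.arctan2(L[1],L[0]))
E
python3 - <<'E'
import pickle;from h import *
d=pickle.load(open('c0.pkl','rb'));c=d['top'];im=c['color']
hsv=cv2.cvtColor(im,cv2.COLOR_RGB2HSV);m=(hsv[...,1]<75)
s=1.5625
for n,(x0,y0,x1,y1),z in[('plaque',(530,236,577,298),.012),('rest foot',(400,230,478,285),.008),('lid',(165,155,305,305),.0635),('medal b',(505,170,545,212),.008),('medal a',(470,328,503,362),.006),('cup',(420,303,466,350),.045)]:
    k=np.zeros_like(m);a=[int(v/s) for v in(x0,y0,x1,y1)];k[a[1]:a[3],a[0]:a[2]]=m[a[1]:a[3],a[0]:a[2]]
    print(n,rect(c,k,z))
print('bar ends',cast(c,np.array([[325,229],[303,289]])/s,.0635))
print('board ends',cast(c,np.array([[411,254],[471,247]])/s,.07))
crop=im[140:200,245:385,::-1];cv2.imwrite('pics/crop.png',cv2.resize(crop,None,fx=5.7,fy=5.7,interpolation=cv2.INTER_CUBIC)[:600,:798])
crop=im[100:195,105:255,::-1];
E
```

```text
plaque (array([ 531.4017 , -310.70532], dtype=float32), [np.float32(49.938435), np.float32(91.945435)], np.float32(19.577244))
rest foot (array([542.9408 , -98.35802], dtype=float32), [np.float32(72.6066), np.float32(122.39332)], np.float32(-82.44285))
lid (array([564.8926 , 232.21155], dtype=float32), [np.float32(202.27422), np.float32(235.50412)], np.float32(72.787285))
medal b (array([ 668.4119 , -259.30765], dtype=float32), [np.float32(59.715057), np.float32(61.036102)], np.float32(-44.303436))
medal a (array([ 381.48782, -193.36816], dtype=float32), [np.float32(45.957092), np.float32(48.49805)], np.float32(0.5606061))
cup (array([ 411.87354, -105.6593 ], dtype=float32), [np.float32(65.89757), np.float32(66.14256)], np.float32(-89.08803))
bar ends [[0.57912903 0.10254978 0.0635    ]
 [0.47390814 0.13737409 0.0635    ]]
board ends [[ 0.5379713  -0.04716592  0.07      ]
 [ 0.55265121 -0.15102229  0.07      ]]
```

View pics/crop.png

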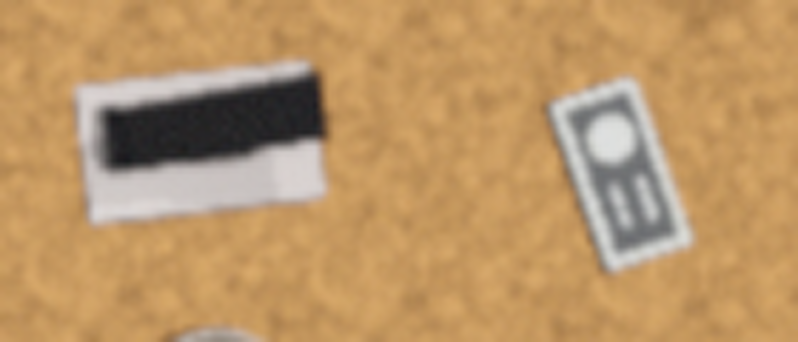

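The crop shows the plate with its emblem at about (620,175), lying loose and measuring 92x50 mm, so it is the plaque. The rest is at (200,140), with its ledge end to the left. Moving above the plaque for a close look.

move_arm(plan=[25.5,27,-5,0,0,0,85,25.5,27,-5,0,0,0,85,25.5,27,-5,0,0,0,85,25.5,27,-5,0,0,0,85,25.5,27,-5,0,0,0,85,25.5,27,-5,0,0,0,85,25.5,27,-5,0,0,0,85,25.5,27,-5,0,0,0,85,25.5,27,-5,0,0,0,85,25.5,27,-5,0,0,0,85,25.5,27,-5,0,0,0,85,25.5,27,-5,0,0,0,85])

```text
time: 1.3
eef_pos: [0.5316, -0.3109, 0.1706]
tcp_rot: [0.986, 0.169, -0.0, -0.0]
contact_force: [0.8, -0.0, 0.3]
opening: 0.993
finger_force: 0.0
```

move_arm(plan=[0,0,0,0,0,0,85,0,0,0,0,0,0,85])

```text
time: 1.5
eef_pos: [0.531, -0.3115, 0.1705]
tcp_rot: [0.985, 0.17, -0.001, -0.0]
contact_force: [0.9, -0.2, 0.5]
opening: 0.996
finger_force: 0.0
```

```bash
cat >> h.py <<'E'
def wrist():
    from plant import ctrl,cams
    s=ctrl.get_state();c=cams.read_camera('wrist')
    T=np.eye(4);T[:3,:3]=R.from_quat(s['tcp_rot']).as_matrix();T[:3,3]=s['eef_pos']
    T=T@c['T_tool_cam'];return s,c,T[:3,3],T[:3,:3]
E
python3 - <<'E'
from h import *
s,c,o,r=wrist();print(s['time'],s['eef_pos'],R.from_quat(s['tcp_rot']).as_euler('xyz',degrees=True),s['qpos'])
cv2.imwrite('pics/w1.png',c['color'][:,:,::-1])
hsv=cv2.cvtColor(c['color'],cv2.COLOR_RGB2HSV);m=((hsv[...,1]<75)&(hsv[...,2]>60)).astype(np.uint8)
n,l,st,ce=cv2.connectedComponentsWithStats(m)
for i in range(1,n):
    if st[i,4]>800: print(st[i],rect(c,l==i,.012,o,r))
E
```

```text
1.5 [ 0.53100352 -0.31151906  0.17054232] [-1.79941402e+02  6.56873790e-02  1.95815062e+01] [-6.95000345e-01  2.13611668e-01  1.77939611e+00 -5.10800501e-04
  1.15004881e+00  5.34243787e-01]
[ 223    0   64   62 3344] (array([ 665.74133, -263.3731 ], dtype=float32), [np.float32(50.758713), np.float32(58.34273)], np.float32(-70.438675))
[   0   49  125   97 6360] (array([ 545.84143, -105.26012], dtype=float32), [np.float32(68.96241), np.float32(117.81918)], np.float32(-82.41968))
[ 235  137   45   85 3720] (array([ 533.7632 , -313.24734], dtype=float32), [np.float32(45.97287), np.float32(90.46897)], np.float32(20.411558))
[   0  194   74   69 4094] (array([ 400.85748, -102.99902], dtype=float32), [np.float32(77.84675), np.float32(87.914986)], np.float32(6.8594127))
[ 383  214  129   52 1773] (array([ 528.2165, -540.4783], dtype=float32), [np.float32(60.04012), np.float32(138.26819)], np.float32(-84.13612))
[152 304  55  35 934] (array([ 334.09857, -279.78906], dtype=float32), [np.float32(36.83477), np.float32(65.79564)], np.float32(87.11878))
```

View pics/w1.png

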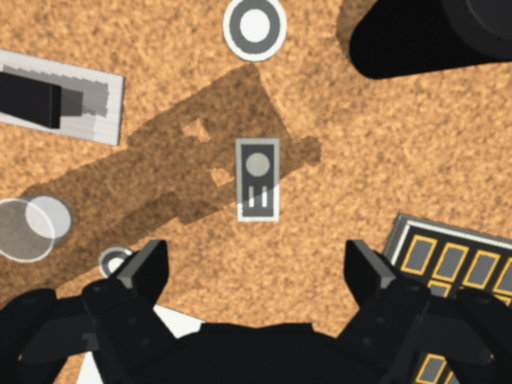

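The wrist view shows the plaque at (257,180), measuring 46x90.5 mm with a yaw of 20.4°. It agrees with the top view to within 3 mm. Descending.

move_arm(plan=[2,-1,-20,0,0,0.8,70,0,0,-30,0,0,0,70,0,0,-35,0,0,0,70,0,0,-35,0,0,0,70,0,0,-25,0,0,0,70,0,0,-15,0,0,0,70,0,0,-9,0,0,0,70,0,0,0,0,0,0,70])

```text
time: 2.35
eef_pos: [0.5324, -0.3138, 0.0017]
tcp_rot: [0.984, 0.175, -0.0, -0.0]
contact_force: [-0.6, 0.4, 0.4]
opening: 0.82
finger_force: 0.0
```

move_arm(plan=[0,0,0,0,0,0,40,0,0,0,0,0,0,40,0,0,0,0,0,0,40,0,0,0,0,0,0,40,0,0,0,0,0,0,40,0,0,0,0,0,0,40], newtons=50)

```text
time: 2.95
eef_pos: [0.5343, -0.3145, 0.0045]
tcp_rot: [0.984, 0.176, 0.001, 0.002]
contact_force: [0.4, -0.7, 6.2]
opening: 0.515
finger_force: 51.7
```

move_arm(plan=[0,0,10,0,0,0,40,0,0,30,0,0,0,40,0,0,40,0,0,0,40,0,0,40,0,0,0,40,0,0,40,0,0,0,40,0,0,30,0,0,0,40,0,0,0,0,0,0,40])

```text
time: 3.65
eef_pos: [0.5353, -0.315, 0.1988]
tcp_rot: [0.984, 0.176, 0.003, 0.004]
contact_force: [0.1, 0.1, -0.4]
opening: 0.52
finger_force: 51.4
```

move_arm(plan=[1,15,0,0,0,7.7,40,1,15,0,0,0,7.7,40,1,15,0,0,0,7.7,40,1,15,0,0,0,7.7,40,1,15,0,0,0,7.7,40,1,15,0,0,0,7.7,40,1,15,0,0,0,7.7,40,1,15,0,0,0,7.7,40,1,15,0,0,0,7.7,40,1,15,0,0,0,7.7,40,0,0,0,0,0,0,40,0,0,0,0,0,0,40])

```text
time: 4.85
eef_pos: [0.5422, -0.1631, 0.1909]
tcp_rot: [0.662, 0.75, -0.001, -0.001]
contact_force: [-0.2, -0.1, -0.7]
opening: 0.519
finger_force: 51.4
```

Run:
```python
from h import *
s,c,o,r=wrist();print(s['time'],s['eef_pos'],R.from_quat(s['tcp_rot']).as_euler('xyz',degrees=True),s['qpos'],s['finger_force'])
cv2.imwrite('pics/w2.png',c['color'][:,:,::-1])
hsv=cv2.cvtColor(c['color'],cv2.COLOR_RGB2HSV);m=((hsv[...,1]<75)&(hsv[...,2]>60)).astype(np.uint8)
n,l,st,ce=cv2.connectedComponentsWithStats(m)
for i in range(1,n):
    if st[i,4]>1500: print(st[i],rect(c,l==i,.008,o,r))
```

```text
4.85 [ 0.54222805 -0.16305231  0.19085334] [-1.79873621e+02 -5.59656179e-02  9.71524974e+01] [-4.71072331e-01  8.65146031e-02  1.88346283e+00 -4.65749326e-04
  1.17398903e+00 -5.95727528e-01] 51.391897201538086
[ 408    0  104  275 5511] (array([ 754.0446 , -124.49447], dtype=float32), [np.float32(119.63384), np.float32(315.02744)], np.float32(-66.422005))
[  208    60    97   269 12432] (array([ 548.1282 , -202.64215], dtype=float32), [np.float32(109.38779), np.float32(322.62384)], np.float32(-82.872444))
[  93   73   77   74 4361] (array([ 400.0891 , -109.22713], dtype=float32), [np.float32(76.07985), np.float32(77.05915)], np.float32(-38.617283))
[    0   161    87   163 10467] (array([ 297.36337, -287.83813], dtype=float32), [np.float32(100.10505), np.float32(210.76958)], np.float32(87.16828))
[ 230  196   52   50 2032] (array([ 549.29156, -215.90575], dtype=float32), [np.float32(60.240665), np.float32(61.04409)], np.float32(-82.81649))
```

View pics/w2.png

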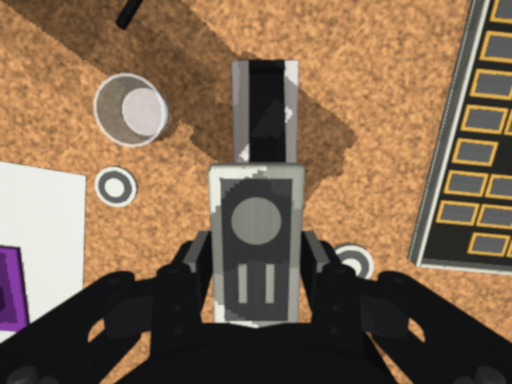

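The view shows the plaque in the grip at (256,245) and the rest foot's +y end at row 60, columns 233 to 298. The plaque's far edge looks wider (94 px against about 84 px), so it may have pitched in the grip. I check that with PnP.

Run:
```python
from h import *
s,c,o,r=wrist();T=c['T_tool_cam'];im=c['color']
f=192/np.tan(np.radians(c['fov_y'])/2);print('f',f,T.round(3).tolist())
pts=np.array([[209,167],[303,165],[299,325],[216,325]],float)
obj=np.array([[45,23,0],[45,-23,0],[-45,-23,0],[-45,23,0]],float)
K=np.array([[f,0,c['cx']],[0,f,c['cy']],[0,0,1]])
for sol in zip(*cv2.solvePnPGeneric(obj,pts,K,None,flags=cv2.SOLVEPNP_IPPE)[1:3]):
    M=T[:3,:3]@np.diag([1,-1,-1])@cv2.Rodrigues(sol[0])[0];t=T[:3,:3]@np.diag([1,-1,-1])@sol[1][:,0]+T[:3,3]*1000
    print('plaque top centre in tool mm',t,'axes\n',M.round(3))
p=cast(c,[[233,60],[298,60]],.008,o,r)*1000;print(p,p.mean(0)[:2]+60*np.array([.132,-.991]))
print('board low end',cast(c,[[249,68],[284,68]],.055,o,r)*1000)
cv2.imwrite('pics/w2c.png',cv2.resize(im[150:345,180:340,::-1],None,fx=3,fy=3))
```

```text
f 293.18465126304517 [[-0.0, 0.966, 0.258, 0.064], [1.0, 0.0, -0.001, 0.001], [-0.001, 0.258, -0.966, -0.143], [0.0, 0.0, 0.0, 1.0]]
plaque top centre in tool mm [-3.397751    1.56327611 -2.48133814] axes
 [[ 1.    -0.01   0.   ]
 [-0.01  -1.     0.002]
 [ 0.    -0.002 -1.   ]]
plaque top centre in tool mm [ 7.80770318  1.45507783 -2.5168969 ] axes
 [[ 0.629 -0.01   0.777]
 [-0.007 -1.    -0.007]
 [ 0.777 -0.001 -0.63 ]]
[[505.06844251 -45.97813005   8.        ]
 [571.16583697 -37.72141774   8.        ]] [ 546.03713974 -101.30977389]
board low end [[524.17301803 -58.4483851   55.        ]
 [554.83407284 -54.61768389  55.        ]]
```

View pics/w2c.png

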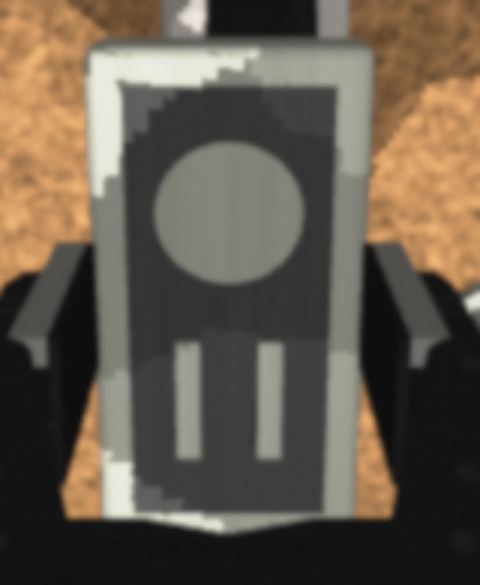

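The plaque is square in the grip: the camera itself is tilted 15°, which explains the wider edge. Rest centre is about (544.5,-100). Tilting by 25° and moving to a hover along the slope normal.

move_arm(plan=[0,12,-3,-3.1,-0.41,0.4,40,0,12,-5,-3.1,-0.41,0,40,0,12,-5,-3.1,-0.41,0,40,-0.5,12,-5,-3.1,-0.41,0,40,-0.5,12,-5,-3.1,-0.41,0,40,-0.5,12,-5,-3.1,-0.41,0,40,-0.5,13,-6,-3.1,-0.41,0,40,-0.5,13,-7,-3.1,-0.41,0,40,0,0,0,0,0,0,40,0,0,0,0,0,0,40,0,0,0,0,0,0,40])

```text
time: 6.05
eef_pos: [0.5411, -0.0664, 0.152]
tcp_rot: [0.643, 0.734, -0.142, 0.163]
contact_force: [-0.1, 1.2, -0.4]
opening: 0.518
finger_force: 51.4
```

```bash
cat > st.py <<'E'
from h import *
from plant import ctrl
def st(seat=np.array([544.5,-100,70])):
    s=ctrl.get_state();p=s['eef_pos']*1000;M=R.from_quat(s['tcp_rot']).as_matrix()
    n=np.array([-.0558,.4188,.906]);u=np.array([.12,-.898,.423]);y=np.array([.991,.132,0])
    d=p-seat;print(s['time'],p.round(1),'n,u,y:',(d@n).round(1),(d@u).round(1),(d@y).round(1),'toolx.-u,z.-n,y',(-M[:,0]@u).round(4),(-M[:,2]@n).round(4),(M[:,1]@y).round(4),'rotvec to target deg',np.degrees((R.from_matrix(np.c_[-u,np.cross(-n,-u),-n])*R.from_matrix(M).inv()).as_rotvec()).round(2),s['qpos'].round(2),s['contact_force'].round(1))
st()
E
python3 st.py
```

```text
6.05 [541.1 -66.4 152. ] n,u,y: 88.6 4.1 1.0 toolx.-u,z.-n,y 0.9999 0.9997 0.9998 rotvec to target deg [-0.01  0.04  0.04] [-0.12  0.08  2.02 -0.51  0.99  0.02] [-0.1  1.2 -0.4]
```

move_arm(plan=[-0.5,1,-0.5,0,0,0,40,-0.3,1.2,-5,0,0,0,40,0.6,-5,-11,0,0,0,40,0.6,-5,-11,0,0,0,40,0.6,-5,-11,0,0,0,40,0.6,-5,-11,0,0,0,40,0.6,-5,-10,0,0,0,40,0.4,-4,-5,0,0,0,40,0,0,0,0,0,0,40,0,0,0,0,0,0,40])

```text
time: 7.05
eef_pos: [0.5433, -0.0923, 0.087]
tcp_rot: [0.643, 0.735, -0.143, 0.163]
contact_force: [-0.0, -0.5, -1.2]
opening: 0.521
finger_force: 51.4
```

```bash
python3 st.py
python3 - <<'E'
from h import *
from plant import cams
c=cams.read_camera('scene');cv2.imwrite('pics/s2.png',cv2.resize(c['color'][150:270,180:340,::-1],(800,600),interpolation=cv2.INTER_CUBIC))
E
```

```text
7.05 [543.3 -92.3  87. ] n,u,y: 18.7 0.1 -0.1 toolx.-u,z.-n,y 0.9999 0.9997 0.9998 rotvec to target deg [ 0.01 -0.02 -0.04] [-0.17  0.18  2.05 -0.56  0.86  0.06] [-0.  -0.5 -1.2]
```

View pics/s2.png

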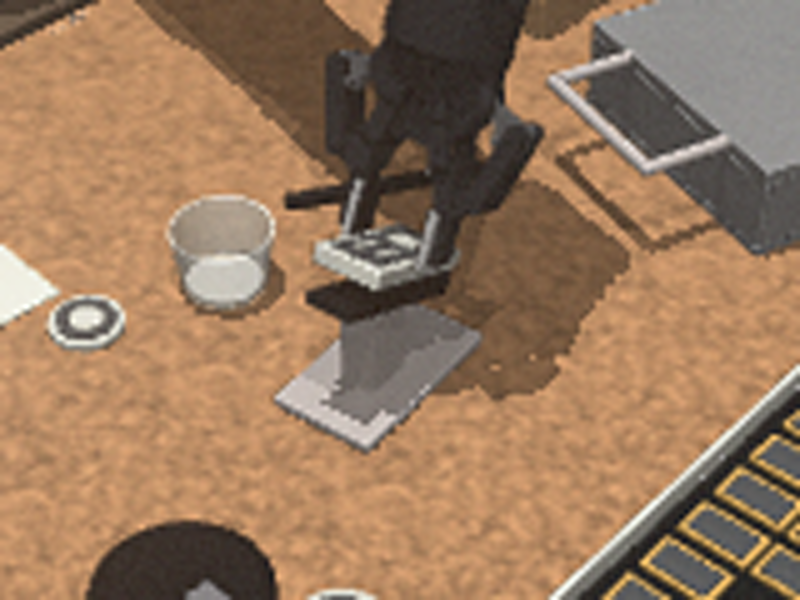

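The plaque hovers parallel over the board, with its upper end near (375,275) and the board at (375,300), roughly 10 mm below. I shift slightly upslope and creep down.

move_arm(plan=[0.2,-1.4,0.6,0,0,0,40,0.1,-0.8,-1.8,0,0,0,40,0.1,-0.8,-1.8,0,0,0,40,0.1,-0.8,-1.8,0,0,0,40,0.1,-0.8,-1.8,0,0,0,40,0,0,0,0,0,0,40])

```text
time: 7.7
eef_pos: [0.5434, -0.0968, 0.0797]
tcp_rot: [0.643, 0.735, -0.143, 0.162]
contact_force: [-0.6, 0.0, -0.7]
opening: 0.513
finger_force: 51.4
```

move_arm(plan=[0.1,-0.8,-1.8,0,0,0,40,0,0,0,0,0,0,40])

```text
time: 7.9
eef_pos: [0.5437, -0.0976, 0.0782]
tcp_rot: [0.643, 0.735, -0.143, 0.163]
contact_force: [0.9, 0.6, -1.6]
opening: 0.515
finger_force: 51.4
```

```bash
python3 st.py
```

```text
7.9 [543.7 -97.6  78.2] n,u,y: 8.4 1.2 -0.5 toolx.-u,z.-n,y 0.9999 0.9997 0.9998 rotvec to target deg [ 0.   -0.06 -0.05] [-0.18  0.19  2.05 -0.57  0.85  0.06] [ 0.9  0.6 -1.6]
```

move_arm(plan=[0.1,-0.8,-1.8,0,0,0,40,0,0,0,0,0,0,40])

```text
time: 8.1
eef_pos: [0.5438, -0.0984, 0.0764]
tcp_rot: [0.643, 0.735, -0.143, 0.163]
contact_force: [-0.8, -0.3, -1.9]
opening: 0.516
finger_force: 51.4
```

move_arm(plan=[0.1,-0.6,-1.4,0,0,0,40,0,0,0,0,0,0,40])

```text
time: 8.3
eef_pos: [0.5439, -0.099, 0.075]
tcp_rot: [0.643, 0.735, -0.143, 0.163]
contact_force: [-0.3, 0.1, -0.6]
opening: 0.517
finger_force: 51.4
```

```bash
python3 st.py
```

```text
8.3 [543.9 -99.   75. ] n,u,y: 5.0 1.2 -0.5 toolx.-u,z.-n,y 0.9999 0.9997 0.9998 rotvec to target deg [ 0.   -0.06 -0.05] [-0.18  0.2   2.05 -0.57  0.84  0.06] [-0.3  0.1 -0.6]
```

move_arm(plan=[0.1,-0.6,-1.4,0,0,0,40,0,0,0,0,0,0,40])

```text
time: 8.5
eef_pos: [0.5441, -0.0992, 0.0748]
tcp_rot: [0.643, 0.735, -0.143, 0.163]
contact_force: [-4.0, 3.4, 5.2]
opening: 0.516
finger_force: 52.2
```

move_arm(plan=[0.1,-0.6,-1.4,0,0,0,40,0,0,0,0,0,0,40])

```text
time: 8.7
eef_pos: [0.5441, -0.0993, 0.0748]
tcp_rot: [0.643, 0.734, -0.143, 0.162]
contact_force: [-8.3, 8.5, 13.1]
opening: 0.514
finger_force: 53.3
```

Contact at about the expected height. Easing off the push, then releasing.

move_arm(plan=[-0.2,1,2.2,0,0,0,40,0,0,0,0,0,0,40,0,0,0,0,0,0,55,0,0,0,0,0,0,65,0,0,0,0,0,0,68,0,0,0,0,0,0,68,0,0,0,0,0,0,68])

```text
time: 9.4
eef_pos: [0.544, -0.0993, 0.0746]
tcp_rot: [0.643, 0.735, -0.143, 0.163]
contact_force: [-0.1, 0.2, 0.4]
opening: 0.8
finger_force: 0.0
```

move_arm(plan=[-0.6,4,9,0,0,0,68,-1.7,12.5,27,0,0,0,68,-2.2,16.7,36,0,0,0,68,-2.2,16.7,36,0,0,0,68,0,0,0,0,0,0,68,0,0,0,0,0,0,68])

```text
time: 10.0
eef_pos: [0.538, -0.0487, 0.1844]
tcp_rot: [0.642, 0.735, -0.142, 0.164]
contact_force: [-0.2, -0.4, 0.1]
opening: 0.796
finger_force: 0.0
```

Run:
```python
from h import *
from plant import cams
s,c,o,r=wrist();print(s['time'],s['eef_pos'])
a=c['color'][:,:,::-1]
d=cams.read_camera('scene');b=cv2.resize(d['color'][130:250,190:350,::-1],(512,384),interpolation=cv2.INTER_CUBIC)
cv2.imwrite('pics/rel.png',cv2.resize(np.hstack([a,b]),(800,300)))
import pickle;pickle.dump((s,c,o,r),open('w3.pkl','wb'))
```

```text
10.0 [ 0.53800759 -0.04874441  0.18444195]
```

View pics/rel.png

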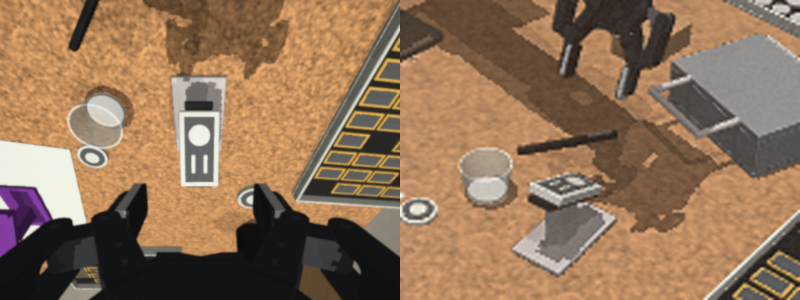

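The plaque lies on the board, at (198,148) in the left view, with a black strip (the ledge) at (199,105). I measure its offset along the slope numerically.

Run:
```python
import pickle;from h import *
s,c,o,r=pickle.load(open('w3.pkl','rb'));im=c['color']
g=cv2.cvtColor(im,cv2.COLOR_RGB2GRAY)
print(g[118:150,246:262].mean(1).astype(int).tolist());print(g[225:250,246:262].mean(1).astype(int).tolist())
hsv=cv2.cvtColor(im,cv2.COLOR_RGB2HSV)
n=np.array([-.0558,.4188,.906]);u=np.array([.12,-.898,.423]);y=np.array([.991,.132,0]);seat=np.array([544.5,-100,70])
f=192/np.tan(np.radians(c['fov_y'])/2)
def pl(uv,h):
    d=r@np.array([(uv[0]-c['cx'])/f,-(uv[1]-c['cy'])/f,-1]);q=o*1000-seat
    q=q+d*((h-q@n)/(d@n));return (q@u).round(1),(q@y).round(1)
for v in (128,131,134,141,142,143,144): print(v,'h10',pl((254,v),10),'h12',pl((254,v),12))
for v in (235,238,240): print(v,pl((254,v),12),pl((254,v),0))
a=np.argwhere(g[160:161]>-1)
for v in(150,190,230):
    row=g[v,215:295].astype(int);print(v,row.tolist())
```

```text
[105, 105, 105, 105, 105, 105, 105, 105, 105, 104, 98, 71, 40, 35, 38, 39, 39, 40, 41, 40, 38, 30, 42, 88, 141, 191, 224, 234, 235, 235, 227, 183]
[101, 102, 102, 102, 102, 102, 104, 139, 211, 237, 241, 239, 227, 174, 130, 143, 158, 162, 163, 161, 157, 156, 157, 154, 149]
128 h10 (np.float64(-53.8), np.float64(0.2)) h12 (np.float64(-53.9), np.float64(0.2))
131 h10 (np.float64(-51.3), np.float64(0.2)) h12 (np.float64(-51.4), np.float64(0.2))
134 h10 (np.float64(-48.8), np.float64(0.2)) h12 (np.float64(-48.9), np.float64(0.2))
141 h10 (np.float64(-42.8), np.float64(0.2)) h12 (np.float64(-43.0), np.float64(0.2))
142 h10 (np.float64(-42.0), np.float64(0.2)) h12 (np.float64(-42.1), np.float64(0.2))
143 h10 (np.float64(-41.1), np.float64(0.2)) h12 (np.float64(-41.3), np.float64(0.2))
144 h10 (np.float64(-40.3), np.float64(0.2)) h12 (np.float64(-40.4), np.float64(0.2))
235 (np.float64(43.9), np.float64(0.1)) (np.float64(48.9), np.float64(0.0))
238 (np.float64(46.9), np.float64(0.1)) (np.float64(52.0), np.float64(0.0))
240 (np.float64(48.9), np.float64(0.1)) (np.float64(54.2), np.float64(0.0
[... 510 characters left out ...]
1, 234, 188, 124, 103, 102, 102, 100, 99, 99, 100, 100, 101, 102, 101, 100, 99, 99, 98, 98, 99, 101, 103, 102, 102, 100, 100, 101, 102, 101, 102, 102, 101, 101, 100, 101, 101, 101, 106, 148, 216, 237, 241, 240, 235, 221, 200, 195, 188, 167, 154, 149, 150, 156, 164, 162, 152, 147, 150, 157, 166]
230 [152, 154, 156, 152, 146, 143, 143, 149, 155, 157, 157, 155, 156, 160, 161, 161, 197, 231, 241, 243, 241, 226, 172, 120, 106, 106, 104, 101, 100, 102, 103, 102, 104, 103, 101, 100, 101, 101, 101, 103, 103, 105, 103, 104, 103, 102, 103, 103, 103, 103, 103, 103, 103, 102, 103, 102, 103, 129, 190, 230, 240, 241, 238, 220, 171, 145, 151, 161, 165, 167, 170, 170, 169, 169, 169, 165, 159, 153, 152, 154]
```

The plaque is seated: 2.3 mm upslope of the seat, square and centred. Now untilting, turning and moving above the handle bar.

move_arm(plan=[-1,10,10,6.2,0.82,0,68,-1,14,8,6.2,0.82,0,68,-1,14,0,6.2,0.82,0,68,-1,14,0,6.2,0.82,0,68,-1,14,0,0,0,8,68,-1,14,0,0,0,8,68,-1,14,0,0,0,8,68,-1,14,0,0,0,8,68,-1,14,0,0,0,8,68,-1,14,0,0,0,8,68,-1,15,0,0,0,8,68,-1,15,0,0,0,8,68])

```text
time: 11.3
eef_pos: [0.5243, 0.1167, 0.1984]
tcp_rot: [0.157, 0.988, -0.0, -0.002]
contact_force: [0.2, 0.4, 0.6]
opening: 0.798
finger_force: 0.0
```

move_arm(plan=[0,0,0,0,0,0,68,0,0,0,0,0,0,68])

```text
time: 11.5
eef_pos: [0.5247, 0.1162, 0.1992]
tcp_rot: [0.161, 0.987, -0.0, -0.001]
contact_force: [0.2, -0.8, -0.6]
opening: 0.8
finger_force: 0.0
```

Run:
```python
from h import *
s,c,o,r=wrist();print(s['time'],s['eef_pos'],R.from_quat(s['tcp_rot']).as_euler('xyz',degrees=True),s['qpos'])
import pickle;pickle.dump((s,c,o,r),open('w4.pkl','wb'))
im=c['color'];cv2.imwrite('pics/w4.png',im[:,:,::-1])
```

```text
11.5 [0.52467847 0.11623519 0.19918296] [-1.79931873e+02 -1.36324531e-01  1.61508371e+02] [ 2.92775583e-02  1.34626302e-02  1.94363103e+00 -3.18951463e-04
  1.18714239e+00 -1.21866060e+00]
```

View pics/w4.png

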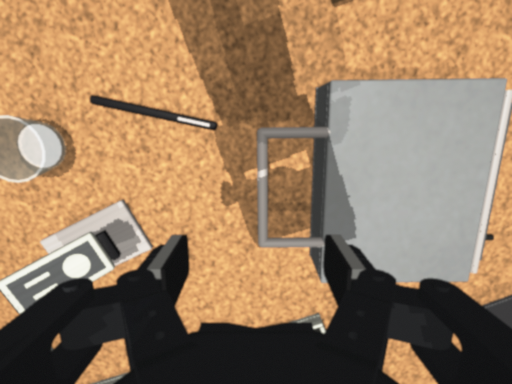

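The bar runs from (263,131) to (263,243), parallel to the fingers' faces, with the lid to its right.

Run:
```python
import pickle;from h import *
s,c,o,r=pickle.load(open('w4.pkl','rb'))
b=cast(c,[[263,131],[263,243]],.0635,o,r)*1000;e=b[1]-b[0];print(b,np.linalg.norm(e),np.degrees(np.arctan2(e[1],e[0])),b.mean(0),b.mean(0)-s['eef_pos']*1000)
print(cast(c,[[505,80],[470,280]],.0635,o,r)*1000)
```

```text
[[477.36036879 138.51081045  63.5       ]
 [584.22306239 103.4991894   63.5       ]] 112.4519848351528 -18.14044337992368 [530.79171559 121.00499992  63.5       ] [   6.11324741    4.76981067 -135.68296339]
[[503.52166356 356.46172939  63.5       ]
 [694.40672851 299.10197638  63.5       ]]
```

move_arm(plan=[5,5.3,-10,0,0,0.3,50,0,0,-30,0,0,0,50,0,0,-30,0,0,0,50,0,0,-30,0,0,0,50,0,0,-30,0,0,0,50,0,0,-15,0,0,0,50,0,0,-9,0,0,0,50,0,0,0,0,0,0,50,0,0,0,0,0,0,50])

```text
time: 12.45
eef_pos: [0.5314, 0.122, 0.0477]
tcp_rot: [0.157, 0.988, 0.0, 0.001]
contact_force: [-1.0, 0.6, 0.3]
opening: 0.582
finger_force: 0.0
```

move_arm(plan=[0,0,0,0,0,0,20,0,0,0,0,0,0,4,0,0,0,0,0,0,4,0,0,0,0,0,0,4,0,0,0,0,0,0,4,0,0,0,0,0,0,4,0,0,0,0,0,0,4], newtons=40)

```text
time: 13.15
eef_pos: [0.5306, 0.1206, 0.0478]
tcp_rot: [0.156, 0.988, -0.001, 0.0]
contact_force: [-2.1, -4.8, 4.4]
opening: 0.101
finger_force: 39.0
```

move_arm(plan=[0.2,0.8,14.2,0,0,0,4,0.6,1.7,15.2,0,0,0,4,0.9,2.9,15.1,0,0,0,4,1.2,3.8,14.8,0,0,0,4,1.6,4.8,14.6,0,0,0,4,0,0,0,0,0,0,4])

```text
time: 13.75
eef_pos: [0.535, 0.1344, 0.1229]
tcp_rot: [0.156, 0.988, -0.002, 0.0]
contact_force: [-1.5, -7.6, 1.1]
opening: 0.099
finger_force: 39.1
```

move_arm(plan=[1.9,5.7,14.1,0,0,0,4,2.1,6.6,13.7,0,0,0,4,2.5,7.5,13.2,0,0,0,4,2.8,8.5,12.5,0,0,0,4,3,9.1,12,0,0,0,4,2.2,6.7,7.5,0,0,0,4,2.2,6.7,7.2,0,0,0,4,0,0,0,0,0,0,4,0,0,0,0,0,0,4,0,0,0,0,0,0,4,0,0,0,0,0,0,4,0,0,0,0,0,0,4])

```text
time: 14.95
eef_pos: [0.5509, 0.1835, 0.2035]
tcp_rot: [0.156, 0.988, -0.004, -0.0]
contact_force: [-6.6, -10.3, 10.0]
opening: 0.102
finger_force: 39.6
```

Run:
```python
from h import *
from plant import ctrl,cams
c=cams.read_camera('scene');s=ctrl.get_state();print(s['time'],s['eef_pos'],s['contact_force'],s['finger_force'],s['opening'])
v=s['eef_pos'][2]+.0155+.0002-.0585;print('lid deg',np.degrees(np.arcsin(v/.22006))-1.3)
cv2.imwrite('pics/end.png',cv2.resize(c['color'][100:280,170:410,::-1],(800,600),interpolation=cv2.INTER_CUBIC))
```

```text
15.0 [0.5508434  0.18352906 0.20350144] [-6.26268043 -9.91912031 10.63330133] 39.645981788635254 0.09686942808617188
lid deg 45.60835868842457
```

View pics/end.png

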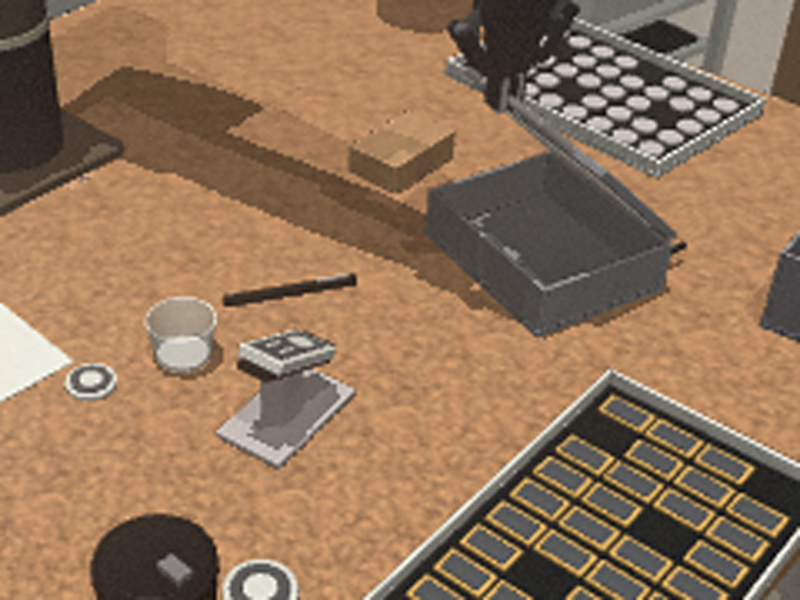

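The final view shows the lid held up at about 45° by the fingers at (505,90). The computed angle is 45.6° from the height and 44.4° from the horizontal travel. The plaque is seated on the rest at (287,350). The bystanders in the picture look undisturbed.

```bash
python3 -c "
from plant import order
print(order.sign_off())"
```

```text
the job is handed in; nothing more can be done
None
```

I handed the job in with the plaque released on the rest, about 2 mm upslope of its seat and not quite touching the ledge, and the lid held at about 45° by its handle; the sign-off gave no verdict.

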